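Tip one bay of a twin-bay parts hopper into the catch tray

ROBOT

A 7-joint arm with a two-finger parallel gripper is mounted at the origin on a cart in front of the work surface, level with it; the furniture and walls round the work are solid. World frame = base frame: x ahead of the robot, y to its left, z up, the work surface at z = 0. Lengths are in m, angles in rad, forces in N, time in s.
With the tool pointing down it reaches from about 0.4 to 0.85 m from the base axis. Payload 10.4 kg.
Tool frame: the origin (TCP) lies between the finger pads; the fingertips stand 22 mm ahead of it and the grasp point (between the pads) lies 3 mm ahead of it; z points along the fingers, y is the line along which they close (so a half turn about z gives the same grasp; the last joint's range is limited). The gripper opens to 85 mm and grips with 20 to 120 N. Pads are 22 mm wide; open, the fingers measure 114 mm over their backs; the gripper's body (76 mm by 85 mm) begins 54 mm behind the grasp point. The pads swing forward as they close: fully open they stand 13 mm farther back than shut.
Start: joints at [1.086, 0.332, -0.065, 1.46, 0.022, 1.35, -0.088], TCP at [0.278, -0.56, 0.253] pointing down, gripper open.
Joint ranges: [-2.6, 2.6], [-0.5, 2.12], [-1.47, 1.34], [0.16, 2.42], [-1.27, 4.41], [0.06, 2.06], [-2.6, 2.6]. Speed limits (rad/s): [2.22, 2.22, 2.79, 2.79, 3.14, 3.14, 3.14].

INTERFACE

Orientations are given as a unit quaternion [x, y, z, w].
In Python, from workcell import manip, camera, ticket, boxes_of, outline_of gives the robot as it stands.
- The arm moves only by the tool carry_out, never from a script. Its argument "deltas" is a list of rows, each a list of 5 numbers: the shift along the tool's x, y, z as a fraction of full scale, then the turn about the tool's z as a fraction of full scale, then the opening, from -1 (shut) to 1 (fully open), so that 0 is half open. In form: [[tx, ty, tz, spin, gripper], ...]. A call has 1 to 20 rows; each row is the pose to reach, as a shift and turn from the pose commanded when the call began, along the tool's axes at that moment; what a row does not reach only later rows make up. Full scale, the value 1, is 150 mm for a shift and 30 degrees for a turn. A row lasts 1/8 s, in which the tool goes at most 62.5 mm and 10.7 degrees, less where a joint would pass 70% of its speed; a pose out of reach is approached as far as the arm can. A call with a number of a shift or a turn outside -1 to 1 is refused whole. A call with a gripper value outside its range is refused whole. The fingers move at their own pace and stop on an object; "force" is the grip in N (left out, the last holds). Time passes only in rows, so rows that repeat a pose let the fingers close. It gives the time, the measured TCP pose, the force, the opening and the grip force at its end, in the units of the state.
- manip.get_obs(): the state, without advancing time (a new reading comes with each control period).
- camera(name): name is "scene" or "top" or "wrist"; returns a dict with "img" (384x512x3 uint8, red, green, blue), "depth" (384x512 float32, m along the optical axis (not along the pixel's ray), 0 where there is no reading), "vertical_fov" (degrees; the focal length in pixels is half the picture's height over the tangent of half this angle, whatever the lens; pixels are square), "cx", "cy" (the principal point, pixels), "R" (3x3) and "t" (3): a world point X has camera coordinates R X + t. Camera axes: x right, y down, z forward; pixel columns grow to the right and rows downward; lengths in m; the calibration is good to about 2 mm. A picture is of the moment at which its call begins.
- ticket.hand_in(): hands the job in; it is judged then, once.
Trained networks look in a picture, given as the dict that the camera call returned (one of the last four; its "shot" number tells which), for a name from the list of things; names that differ only in an ending like _2 or _b are one class to them, and where a whole thing is asked for, a point or a joint stands for the part that bears it (a point fixed in the world has none). Each returns a list of dicts, best first, with "conf" (0 to 1); they miss things now and then, are a little off and sometimes report something else, mostly with a low value. They report only what shows in the picture. A call takes as long as a camera call. They do not tell look-alikes from the thing itself.
- boxes_of(query, picture): "position" ([x, y, z] in m, in world coordinates, good to about 4 mm: the middle of the surface that is visible of it).
- outline_of(query, picture): "region" (384x512 bool, what is visible of it).
The state is a dict: "clock": time; "joint_pos": joint angles; "joint_velocities": joint speeds; "tau": joint torques, N m; "position": TCP position; "ee_rot": TCP orientation; "ft_force": force on the tool from outside, world axes, zero at the start; "torque": the same for the moment, N m; "grip_width": opening from 0.0 (shut) to 1.0 (fully open); "grasp_force": force on a finger pad.
Only numpy, scipy, OpenCV 4.12 (cv2) and the standard library are available. Lean on these libraries where they do the work, as an engineer would, in place of code of your own. Each camera call takes 0.05 s, during which the arm holds its last target. There are 200 camera calls.

TASK

The pivoted two-bay hopper holds bolts in its far bay and knurled nuts in its near bay, and a catch tray stands below it on one side. Swing the hopper by its crank pin towards that side so that both parts of the bay above the tray slide out into the tray, while both parts of the other bay stay in their bay. Then swing the hopper back level and let go.

Things in the scene. Friction and masses are not known exactly. Their poses are not given: they have to be found in the camera images.
- tipper: Grey stand fixed to the bench: foot plate 60 x 210 mm, two upright cheeks (y = +-82 mm, up to z = 169 mm) carry the hopper. Origin: centre of its underside on the bench; x points away from the robot (within about 0.35 rad), from the near bay to the far bay; y points left, along the pivot axis, which passes 160 mm above the origin; z up.
- hopper (a joint): Angle of the aluminium hopper about the pivot, rad: 0 level (start); positive: crank pin leans to +x, far bay goes down; negative: near bay goes down. Stops at +-1.8. Stiff pivot (0.2 Nm, 2 N at the pin): stays where left. A bay empties between 0.7 and 1.2 rad, its lip then low over the tray's inner half; the divider holds the other bay's parts up to about 1.5 rad.
- hopper_pin (a point): Middle of the black crank pin, a round bar 14 mm thick parallel to the pivot axis, 47 mm long, on a steel crank arm at the left end of the hopper, 100 mm from the pivot axis. At level it is straight above that axis, 260 mm over the bench, 121 mm to +y of the stand's origin. Pinch it from above, fingers at its -x and +x sides; it turns between the fingers as the crank swings.
- far_bay (a point): Point on the far bay's floor (bolts), 40 mm to +x of the divider, mid-length; moves with the hopper. Each bay: 130 mm long along y, flat floor 20 mm below the pivot axis out to 50 mm from the divider, then an outer wall flaring up at only 22 degrees for 70 mm to the open lip. The common upright divider, 4 mm thick, rises 75 mm above the floor.
- near_bay (a point): Point on the floor of the near bay (nuts), 40 mm to -x of the divider, mid-length; moves with the hopper.
- catch_tray: Grey open plastic tray, 150 (x) x 170 (y) x 40 mm high, walls 4 mm, fixed to the bench, either on the far (+x) or on the near (-x) side of the stand, with its centre 108 mm from the stand's origin, turned as the stand. Origin at the centre of its underside. The other side has no tray, only a pair of pliers.
- bolt_a: Steel hex bolt, 59 mm long along its y, 20 mm head; origin at the middle of its underside. Starts in the far bay.
- bolt_b: Second steel hex bolt, the same, also in the far bay.
- nut_a: Pale grey knurled round nut, 40 mm diameter, 22 mm high; origin at the centre of its underside. Starts in the near bay.
- nut_b: Second knurled nut, the same, also in the near bay.
Mind the look-alikes: they are no part of the job. Leave any orange or pink look-alike of the bolt_b alone.

How it is judged:
On the way:
1. the hopper is tipped by at least 0.7 rad towards the side where the tray is (((x of catch_tray in the frame of tipper above 0 m and value of joint hopper above 0.7 rad) or (x of catch_tray in the frame of tipper below 0 m and value of joint hopper below -0.7 rad))), for 0.2 s.
At the end, for the whole second after the job is handed in: Both parts of the bay on the tray's side lie at rest inside the catch tray, both parts of the other bay lie at rest in their own bay, and the hopper is level again to within 0.15 rad (value of joint hopper between -0.15 and 0.15 rad and linear speed of each of bolt_a, bolt_b, nut_a, nut_b below 0.03 m/s and ((x of catch_tray in the frame of tipper above 0 m and (x of bolt_a in the frame of catch_tray between -0.08 and 0.08 m and y of bolt_a in the frame of catch_tray between -0.09 and 0.09 m and z of bolt_a in the frame of catch_tray between -0.01 and 0.06 m and x of bolt_b in the frame of catch_tray between -0.08 and 0.08 m and y of bolt_b in the frame of catch_tray between -0.09 and 0.09 m and z of bolt_b in the frame of catch_tray between -0.01 and 0.06 m) and (x of nut_a in the frame of near_bay between -0.07 and 0.07 m and y of nut_a in the frame of near_bay between -0.075 and 0.075 m and z of nut_a in the frame of near_bay between -0.02 and 0.06 m and x of nut_b in the frame of near_bay between -0.07 and 0.07 m and y of nut_b in the frame of near_bay between -0.075 and 0.075 m and z of nut_b in the frame of near_bay between -0.02 and 0.06 m and x of each of nut_a, nut_b in the frame of near_bay below 0.05 m)) or (x of catch_tray in the frame of tipper below 0 m and (x of nut_a in the frame of catch_tray between -0.08 and 0.08 m and y of nut_a in the frame of catch_tray between -0.09 and 0.09 m and z of nut_a in the frame of catch_tray between -0.01 and 0.06 m and x of nut_b in the frame of catch_tray between -0.08 and 0.08 m and y of nut_b in the frame of catch_tray between -0.09 and 0.09 m and z of nut_b in the frame of catch_tray between -0.01 and 0.06 m) and (x of bolt_a in the frame of far_bay between -0.07 and 0.07 m and y of bolt_a in the frame of far_bay between -0.075 and 0.075 m and z of bolt_a in the frame of far_bay between -0.02 and 0.06 m and x of bolt_b in the frame of far_bay between -0.07 and 0.07 m and y of bolt_b in the frame of far_bay between -0.075 and 0.075 m and z of bolt_b in the frame of far_bay between -0.02 and 0.06 m and x of each of bolt_a, bolt_b in the frame of far_bay above -0.05 m)))); the robot touches nothing.
It fails at once if a part of the bay away from the tray leaves its bay ((x of catch_tray in the frame of tipper above 0 m and distance between any of nut_a, nut_b and near_bay above 0.115 m) or (x of catch_tray in the frame of tipper below 0 m and distance between any of bolt_a, bolt_b and far_bay above 0.115 m)).
It also fails if it takes over 42 s, if anything falls off the work surface, if the arm or the gripper's body presses on something with over 40 N, if the wrist force passes 120 N, or if a joint passes its speed limit or range.

## Working session

There is one attempt and no reset: what is moved stays moved. The work goes in short steps, Python scripts to look and compute and a tool call to move; the robot and the scene stay as the last step left them, time stands still between calls to the robot, and variables do not carry over. Pictures are saved under pics/ and viewed, at most 10 in all, crops included, and the job is handed in when it is done.

Besides the shell and the picture viewer there is one more tool, called after "Call:" by a JSON object that holds its "api" and its "payload", one argument or row to a line. carry_out: Moves the arm, as the interface text tells. Its arguments: {"type":"object","properties":{"deltas":{"type":"array","items":{"type":"array","items":{"type":"number"}}},"force":{"type":"number"}},"required":["deltas"]}

```bash
mkdir -p pics; python3 - <<'E'
from workcell import *
import cv2,numpy as np
o=manip.get_obs();print(o['clock'],o['position'],o['ee_rot'],o['grip_width'])
ims=[]
for n in ("scene","top"):
    p=camera(n);ims.append(p['img'])
    for q in ("tipper","hopper","hopper_pin","catch_tray","bolt_a","nut_a"):
        for d in boxes_of(q,p)[:4]:print(n,q,np.round(d['position'],3),round(d['conf'],2))
cv2.imwrite('pics/a.png',cv2.cvtColor(cv2.resize(np.hstack(ims),(800,300)),cv2.COLOR_RGB2BGR))
E
```

```text
0.0 [ 0.27834983 -0.55921545  0.25250897] [ 9.73456172e-01  2.28872390e-01 -1.68820119e-04 -6.93880131e-04] 0.9966595778871213
scene tipper [ 0.56  -0.188  0.158] 0.81
scene hopper [ 0.554 -0.204  0.161] 0.63
scene hopper_pin [ 0.557 -0.199  0.169] 0.67
scene hopper_pin [ 0.674 -0.173  0.014] 0.23
scene catch_tray [ 0.672 -0.169  0.013] 0.58
scene bolt_a [ 0.43  -0.369  0.014] 0.5
scene bolt_a [ 0.555 -0.2    0.171] 0.18
scene nut_a [ 0.538 -0.162  0.161] 0.53
top tipper [ 0.561 -0.196  0.152] 0.61
top hopper [ 0.562 -0.197  0.151] 0.81
top hopper_pin [ 0.566 -0.203  0.154] 0.75
top catch_tray [ 0.721 -0.252  0.009] 0.92
top bolt_a [ 0.599 -0.206  0.154] 0.63
top bolt_a [ 0.546 -0.385  0.011] 0.61
top bolt_a [ 0.579 -0.199  0.156] 0.55
top bolt_a [ 0.429 -0.375  0.012] 0.55
top nut_a [ 0.541 -0.169  0.161] 0.67
top nut_a [ 0.531 -0.234  0.158] 0.59
```

View pics/a.png

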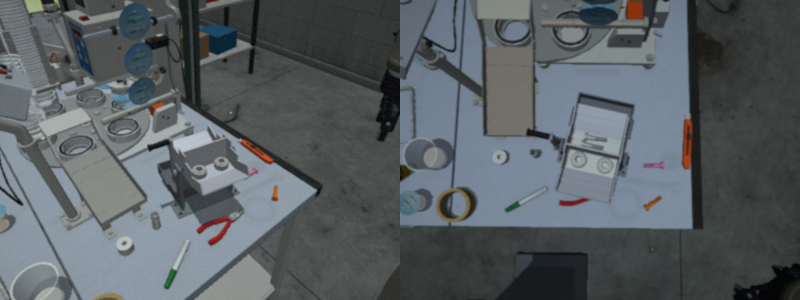

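The tray (721,-252) is on the far side, behind the hopper, and the pliers are on the near side. So I need a positive swing, with the bolts sliding out. Next I'll measure the pin, the yaw and the clearances.

```bash
cat > h.py <<'E'
from workcell import *
import cv2,numpy as np
def cloud(p):
    h,w=p['depth'].shape;f=h/2/np.tan(np.radians(p['vertical_fov'])/2)
    v,u=np.mgrid[:h,:w];d=p['depth']
    c=np.stack([(u-p['cx'])/f*d,(v-p['cy'])/f*d,d],-1)
    X=(c-p['t'])@p['R'];X[d==0]=np.nan
    return X
E
python3 - <<'E'
from h import *
p=camera("top");X=cloud(p);im=p['img'].astype(int)
roi=(abs(X[...,0]-.57)<.2)&(abs(X[...,1]+.15)<.2)
m=roi&(X[...,2]>.235)&(X[...,2]<.29)
P=X[m];print(len(P));print(np.round(np.c_[P,im[m]],3)[::max(1,len(P)//40)])
# pieces
for q in("hopper","catch_tray"):
    d=outline_of(q,p)
    if d:
        r=d[0]['region'];c=cv2.minAreaRect(X[r&~np.isnan(X[...,0])][:,:2].astype(np.float32));print(q,c)
# height map around pin
print('heights rows x .75->.4, cols y .15->-.15')
for x in np.arange(.76,.4,-.03):
    print(round(x,2),[ (lambda s: round(float(np.nanmax(s)),2) if s.size else None)(X[...,2][(abs(X[...,0]-x)<.015)&(abs(X[...,1]-y)<.015)]) for y in np.arange(.16,-.2,-.03)])
cv2.imwrite('pics/b.png',cv2.cvtColor(cv2.resize(p['img'][90:280,20:330],None,fx=2.5,fy=2.5),cv2.COLOR_RGB2BGR))
E
```

```text
324
[[ 5.98e-01 -6.10e-02  2.66e-01  8.60e+01  8.30e+01  8.00e+01]
 [ 5.95e-01 -6.10e-02  2.65e-01  4.70e+01  4.60e+01  4.60e+01]
 [ 5.93e-01 -6.10e-02  2.65e-01  4.00e+01  4.00e+01  3.90e+01]
 [ 5.94e-01 -7.40e-02  2.63e-01  2.20e+01  2.30e+01  2.50e+01]
 [ 5.92e-01 -6.60e-02  2.64e-01  2.20e+01  2.40e+01  2.70e+01]
 [ 5.91e-01 -8.00e-02  2.67e-01  3.10e+01  3.50e+01  3.90e+01]
 [ 5.90e-01 -6.20e-02  2.64e-01  1.70e+01  2.20e+01  2.40e+01]
 [ 5.90e-01 -7.70e-02  2.67e-01  1.50e+01  1.70e+01  2.20e+01]
 [ 5.90e-01 -9.00e-02  2.63e-01  5.10e+01  5.80e+01  6.70e+01]
 [ 5.88e-01 -6.40e-02  2.65e-01  1.80e+01  2.10e+01  2.40e+01]
 [ 5.88e-01 -7.80e-02  2.64e-01  2.50e+01  2.80e+01  3.20e+01]
 [ 5.88e-01 -9.20e-02  2.65e-01  2.30e+01  2.60e+01  2.90e+01]
 [ 5.89e-01 -1.13e-01  2.64e-01  1.06e+02  1.17e+02  1.31e+02]
 [ 5.86e-01 -6.80e-02  2.64e-01  1.40e+01  1.90e+01  2.20e+01]
 [ 5.86e-01 -8.20e-02  2.67e-01  2.60e+01  2.90e+01  3.40e+01]
 [ 5.87e-01 -9.60e-02  2.65e-01  1.70e+01  1.90e+01  2.30e+01]
 [ 5.87e-01 -1.09e-01  2.64e-01  7.30e+01  8.20e+01  9.20e+01]
 [ 5.85e-01 -6.20e-02  2.
[... 1936 characters left out ...]
 0.09, 0.09, 0.12, 0.0, 0.0, 0.04, 0.17]
0.67 [0.41, 0.45, 0.44, 0.08, 0.08, 0.08, 0.08, 0.11, 0.0, 0.0, 0.04, 0.19]
0.64 [0.0, 0.0, 0.11, 0.08, 0.08, 0.08, 0.08, 0.11, 0.0, 0.0, 0.19, 0.18]
0.61 [0.0, 0.0, 0.1, 0.08, 0.08, 0.08, 0.08, 0.27, 0.26, 0.0, 0.2, 0.16]
0.58 [0.0, 0.0, 0.03, 0.03, 0.03, 0.0, 0.05, 0.27, 0.27, 0.27, 0.22, 0.22]
0.55 [0.0, 0.0, 0.03, 0.04, 0.03, 0.0, 0.05, 0.05, 0.0, 0.17, 0.22, 0.21]
0.52 [0.0, 0.0, 0.0, 0.0, 0.0, 0.0, 0.0, 0.0, 0.0, 0.18, 0.19, 0.16]
0.49 [0.0, 0.0, 0.0, 0.0, 0.01, 0.0, 0.0, 0.01, 0.01, 0.19, 0.18, 0.16]
0.46 [0.05, 0.0, 0.0, 0.0, 0.0, 0.0, 0.02, 0.02, 0.02, 0.19, 0.17, 0.17]
0.43 [0.05, 0.05, 0.0, 0.0, 0.02, 0.02, 0.02, 0.0, 0.0, 0.02, 0.02, 0.01]
```

View pics/b.png

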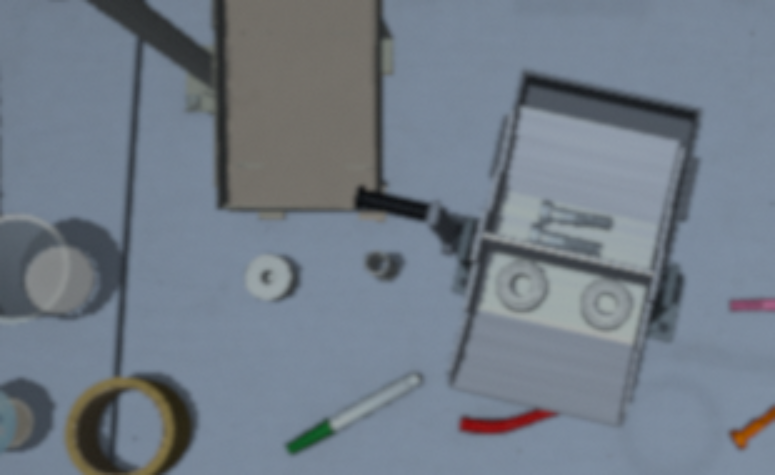

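Bolts sit in the far bay (about 570,225 in the crop) and nuts in the near bay (520,285 and 605,303). The pin runs from (360,197) to (430,210) and ends just over the low chute, whose top is at 0.11 m, so it clears. Now I'll fit the pin axis.

```bash
cat >> h.py <<'E'
from scipy.spatial.transform import Rotation as Ro
def delta(target,yaw=None):
    o=manip.get_obs();R=Ro.from_quat(o['ee_rot']);M=R.as_matrix()
    d=M.T@(np.array(target)-o['position'])/.15
    s=None
    if yaw is not None:
        cur=np.arctan2(M[1,1],M[0,1]);s=-np.degrees((yaw-cur+np.pi)%(2*np.pi)-np.pi)/30
    print('t',o['clock'],'pos',np.round(o['position'],3),'delta',np.round(d,3),'spin',s);return d
E
python3 - <<'E'
from h import *
p=camera("top");X=cloud(p);im=p['img'].max(-1)
m=(abs(X[...,0]-.59)<.05)&(X[...,1]>-.14)&(X[...,1]<-.03)&(X[...,2]>.255)&(X[...,2]<.28)&(im<70)
P=X[m];c=np.median(P,0);l=cv2.fitLine(P[:,:2].astype(np.float32),cv2.DIST_HUBER,0,.01,.01).ravel()
if l[1]<0:l=-l
v=l[:2];s=(P[:,:2]-l[2:])@v;a,b=np.percentile(s,[1,99]);mid=l[2:]+v*(a+b)/2
print('mid',mid,'len',b-a,'yaw',np.arctan2(-v[0],v[1]),'ztop',np.percentile(P[:,2],90))
# divider line check
m=(X[...,2]>.205)&(X[...,2]<.225)&(abs(X[...,0]-.56)<.06)&(abs(X[...,1]+.195)<.062)
l=cv2.fitLine(X[m][:,:2].astype(np.float32),cv2.DIST_HUBER,0,.01,.01).ravel();print('div',l,m.sum())
delta([.56,-.08,.36],-.24)
E
```

```text
mid [ 0.58554937 -0.08424599] len 0.050120726877657645 yaw -0.20980091 ztop 0.2668954800970766
div [ 0.2108488   0.9775187   0.56407344 -0.18544927] 228
t 0.9 pos [ 0.278 -0.56   0.253] delta [ 3.105 -2.026 -0.711] spin -1.6597473534047795
```

Call:
{"api": "carry_out", "payload": {
  "deltas": [
    [0.3,-0.2,-0.72,0,0.6],
    [1,-0.6,-0.72,0,0.6],
    [1,-0.6,-0.72,0,0.6],
    [1,-0.6,-0.72,0,0.6],
    [1,-0.6,-0.72,0,0.6]
  ],
  "force": 30
}}

```text
clock: 1.52
position: [0.3747, -0.4101, 0.3627]
ee_rot: [0.973, 0.231, 0.001, 0.001]
ft_force: [-0.7, -1.2, -0.6]
grip_width: 0.795
grasp_force: 0.0
```

Call:
{"api": "carry_out", "payload": {
  "deltas": [
    [1,-0.6,0,-0.85,0.6],
    [1,-0.6,0,-0.85,0.6],
    [1,-0.6,0,-0.85,0.6],
    [1,-0.6,0,-0.85,0.6]
  ]
}}

```text
clock: 2.02
position: [0.4685, -0.2617, 0.361]
ee_rot: [0.898, 0.441, 0.0, -0.0]
ft_force: [-0.0, -1.0, 0.1]
grip_width: 0.801
grasp_force: 0.0
```

```bash
python3 - <<'E'
from h import *
delta([.586,-.083,.36],-.211)
E
```

```text
t 2.025 pos [ 0.469 -0.262  0.361] delta [ 1.421 -0.108  0.008] spin -0.8527005314311253
```

Call:
{"api": "carry_out", "payload": {
  "deltas": [
    [0.8,-0.06,0,0,0.6],
    [0.8,-0.06,0,0,0.6],
    [0.8,-0.06,0,0,0.6]
  ]
}}

```text
clock: 2.4
position: [0.5352, -0.1616, 0.3607]
ee_rot: [0.898, 0.44, 0.0, -0.001]
ft_force: [-0.9, -0.4, 0.3]
grip_width: 0.801
grasp_force: 0.0
```

Call:
{"api": "carry_out", "payload": {
  "deltas": [
    [0.62,-0.05,0,-0.85,0.6],
    [0.62,-0.05,0,-0.85,0.6],
    [0.62,-0.05,0,-0.85,0.6],
    [0.62,-0.05,0,-0.85,0.6]
  ]
}}

```text
clock: 2.9
position: [0.5849, -0.089, 0.3607]
ee_rot: [0.781, 0.624, -0.001, -0.0]
ft_force: [0.1, -0.9, 1.3]
grip_width: 0.798
grasp_force: 0.0
```

```bash
python3 - <<'E'
from h import *
delta([.586,-.083,.257],-.211)
p=camera("wrist");cv2.imwrite('pics/c.png',p['img'][...,::-1])
X=cloud(p);im=p['img'].max(-1)
m=(abs(X[...,0]-.59)<.04)&(X[...,1]>-.14)&(X[...,1]<-.03)&(X[...,2]>.25)&(X[...,2]<.28)&(im<80)
P=X[m];print(len(P))
if len(P)>50:
    r=cv2.minAreaRect(P[:,:2].astype(np.float32));print(r)
E
```

```text
t 2.9 pos [ 0.585 -0.089  0.361] delta [ 0.041 -0.001  0.691] spin -0.021478380393068413
1462
((0.5859261155128479, -0.08219387382268906), (0.052867598831653595, 0.017763275653123856), 77.69473266601562)
```

View pics/c.png

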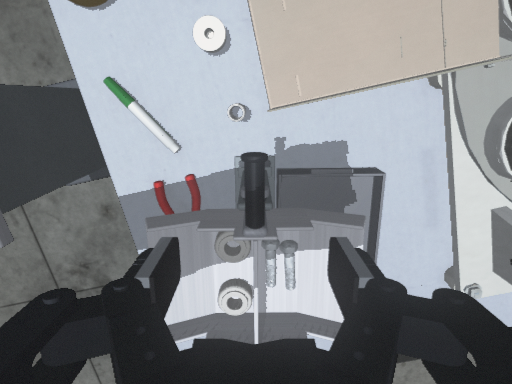

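The pin (254,190) is centred between the open fingers, so I'll go down and pinch it.

Call:
{"api": "carry_out", "payload": {
  "deltas": [
    [0.05,0,0.3,0,0.6],
    [0.05,0,0.5,0,0.6],
    [0.05,0,0.65,0,0.6],
    [0.05,0,0.65,0,0.2],
    [0.05,0,0.65,0,-0.5],
    [0.05,0,0.65,0,-1],
    [0.05,0,0.65,0,-1],
    [0.05,0,0.65,0,-1],
    [0.05,0,0.65,0,-1]
  ],
  "force": 40
}}

```text
clock: 4.08
position: [0.5872, -0.0798, 0.2652]
ee_rot: [0.78, 0.625, 0.001, 0.001]
ft_force: [-0.6, -1.2, 5.4]
grip_width: 0.147
grasp_force: 39.1
```

```bash
python3 - <<'E'
from h import *
print(manip.get_obs()['ft_force'])
delta([.586,-.083,.262],-.211)
R=Ro.from_quat(manip.get_obs()['ee_rot']).as_matrix();print(R.round(3))
for a in np.arange(0,1.21,.1):
    print(round(a,2),(R.T@(np.array([.978*.1*np.sin(a),-.21*.1*np.sin(a),.1*np.cos(a)-.1]))/.15).round(3))
E
```

```text
[-0.59985195 -1.21878234  5.42320186]
t 4.075 pos [ 0.587 -0.08   0.265] delta [-0.023 -0.003  0.021] spin -0.015842632440676477
[[ 0.218  0.976  0.002]
 [ 0.976 -0.218 -0.001]
 [-0.     0.002 -1.   ]]
0.0 [0. 0. 0.]
0.1 [0.001 0.067 0.003]
0.2 [0.001 0.132 0.014]
0.3 [0.002 0.197 0.03 ]
0.4 [0.002 0.26  0.053]
0.5 [0.003 0.32  0.082]
0.6 [0.003 0.376 0.117]
0.7 [0.003 0.429 0.158]
0.8 [0.004 0.478 0.203]
0.9 [0.004 0.522 0.253]
1.0 [0.004 0.56  0.308]
1.1 [0.005 0.594 0.366]
1.2 [0.005 0.621 0.426]
```

Call:
{"api": "carry_out", "payload": {
  "deltas": [
    [0,0.067,0.003,0,-1],
    [0,0.132,0.014,0,-1],
    [0,0.197,0.03,0,-1],
    [0,0.26,0.053,0,-1],
    [0,0.32,0.082,0,-1],
    [0,0.376,0.117,0,-1],
    [0,0.403,0.137,0,-1],
    [0,0.429,0.158,0,-1],
    [0,0.454,0.18,0,-1],
    [0,0.478,0.203,0,-1],
    [0,0.5,0.228,0,-1],
    [0,0.522,0.253,0,-1],
    [0,0.541,0.28,0,-1],
    [0,0.56,0.308,0,-1],
    [0,0.577,0.337,0,-1],
    [0,0.594,0.366,0,-1],
    [0,0.594,0.366,0,-1],
    [0,0.594,0.366,0,-1]
  ]
}}

```text
clock: 6.32
position: [0.6738, -0.0985, 0.2086]
ee_rot: [0.78, 0.626, 0.0, -0.0]
ft_force: [-1.2, 4.3, 0.7]
grip_width: 0.145
grasp_force: 42.8
```

```bash
python3 - <<'E'
from h import *
print(manip.get_obs()['ft_force'])
delta([.586,-.083,.262],-.211)
ims=[]
for n in ("scene","top"):
    p=camera(n);ims.append(p['img'])
    for q in ("bolt_a","nut_a"):
        for d in boxes_of(q,p)[:5]:print(n,q,np.round(d['position'],3),round(d['conf'],2))
cv2.imwrite('pics/d.png',cv2.resize(np.hstack([ims[0][120:300,150:390],ims[1][80:260,130:370]]),(800,300))[...,::-1])
E
```

```text
[-1.19145854  4.33698482  0.68049933]
t 6.325 pos [ 0.674 -0.099  0.209] delta [-0.026 -0.594 -0.356] spin -0.014334000671263324
scene bolt_a [ 0.54  -0.383  0.014] 0.56
scene bolt_a [ 0.43  -0.37   0.016] 0.5
scene nut_a [ 0.53  -0.171  0.21 ] 0.17
top bolt_a [ 0.531 -0.237  0.187] 0.68
top bolt_a [ 0.546 -0.385  0.012] 0.67
top bolt_a [ 0.659 -0.265  0.021] 0.65
top bolt_a [ 0.428 -0.375  0.011] 0.56
top bolt_a [ 0.666 -0.279  0.018] 0.42
top nut_a [ 0.534 -0.238  0.188] 0.82
top nut_a [ 0.548 -0.167  0.189] 0.7
```

View pics/d.png

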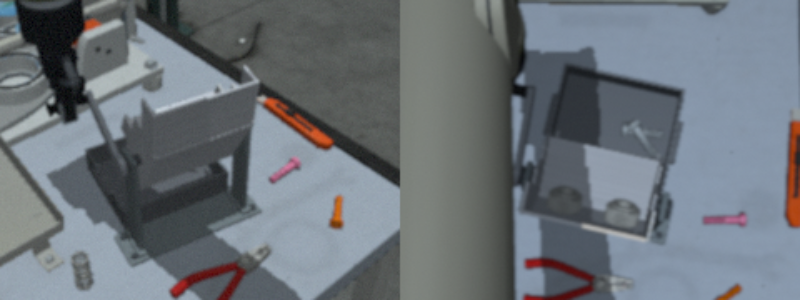

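Both bolts lie in the tray (645,135 in the right half; z about 0.02) and both nuts rest against the divider. Swinging back to level.

Call:
{"api": "carry_out", "payload": {
  "deltas": [
    [0,-0.017,-0.029,0,-1],
    [0,-0.034,-0.058,0,-1],
    [0,-0.072,-0.113,0,-1],
    [0,-0.116,-0.163,0,-1],
    [0,-0.165,-0.208,0,-1],
    [0,-0.218,-0.249,0,-1],
    [0,-0.274,-0.284,0,-1],
    [0,-0.334,-0.313,0,-1],
    [0,-0.397,-0.336,0,-1],
    [0,-0.462,-0.352,0,-1],
    [0,-0.527,-0.363,0,-1],
    [0,-0.594,-0.366,0,-1],
    [0,-0.594,-0.366,0,-1],
    [0,-0.594,-0.366,0,-1],
    [0,-0.594,-0.366,0,-1]
  ]
}}

```text
clock: 8.5
position: [0.5883, -0.0802, 0.2672]
ee_rot: [0.78, 0.625, 0.002, 0.003]
ft_force: [-0.7, 2.3, 12.5]
grip_width: 0.141
grasp_force: 41.3
```

Call:
{"api": "carry_out", "payload": {
  "deltas": [
    [0,0,0,0,-0.5],
    [0,0,0,0,0],
    [0,0,0,0,0.6],
    [0,0,0,0,0.6],
    [0,0,0,0,0.6],
    [0,0,-0.2,0,0.6],
    [0,0,-0.5,0,0.6],
    [0,0,-0.9,0,0.6],
    [0,0,-0.9,0,0.6]
  ]
}}

```text
clock: 9.62
position: [0.5879, -0.0791, 0.4039]
ee_rot: [0.78, 0.626, 0.003, 0.003]
ft_force: [0.4, 0.7, -0.5]
grip_width: 0.799
grasp_force: 0.0
```

Call:
{"api": "carry_out", "payload": {
  "deltas": [
    [-0.5,-0.3,0,0,0.6],
    [-1,-0.7,0,0,0.6],
    [-1,-0.7,0,0,0.6],
    [-1,-0.7,0,0,0.6],
    [-1,-0.7,0,0,0.6]
  ]
}}

```text
clock: 10.25
position: [0.4518, -0.2028, 0.3986]
ee_rot: [0.78, 0.626, 0.0, -0.0]
ft_force: [0.1, 1.0, 0.4]
grip_width: 0.802
grasp_force: 0.0
```

Call:
{"api": "carry_out", "payload": {
  "deltas": [
    [-0.5,-0.3,0,0,0.6],
    [-1,-0.5,0,0,0.6],
    [-1,-0.5,0,0,0.6],
    [-1,-0.5,0,0,0.6],
    [-1,-0.5,0,0,0.6]
  ]
}}

```text
clock: 10.88
position: [0.3474, -0.332, 0.3985]
ee_rot: [0.779, 0.627, 0.0, -0.0]
ft_force: [0.5, 0.7, -0.4]
grip_width: 0.799
grasp_force: 0.0
```

```bash
python3 - <<'E'
from h import *
o=manip.get_obs();print(o['clock'],o['position'],o['ft_force'])
ims=[]
for n in ("scene","top"):
    p=camera(n);ims.append(p['img'])
    for q in ("bolt_a","nut_a"):
        for d in boxes_of(q,p)[:5]:print(n,q,np.round(d['position'],3),round(d['conf'],2))
X=cloud(p);im=p['img'].max(-1)
m=(abs(X[...,0]-.6)<.08)&(X[...,1]>-.105)&(X[...,1]<-.04)&(X[...,2]>.2)&(X[...,2]<.28)&(im<70)
print(np.median(X[m],0))
cv2.imwrite('pics/e.png',cv2.resize(np.hstack([ims[0][120:300,150:390],ims[1][80:260,130:370]]),(800,300))[...,::-1])
E
```

```text
10.875 [ 0.3473814  -0.33200629  0.39848406] [ 0.51541703  0.71956118 -0.40045531]
scene bolt_a [ 0.539 -0.396  0.014] 0.62
scene bolt_a [ 0.427 -0.371  0.016] 0.59
scene nut_a [ 0.538 -0.162  0.162] 0.81
scene nut_a [ 0.525 -0.227  0.161] 0.55
top bolt_a [ 0.545 -0.387  0.01 ] 0.68
top bolt_a [ 0.428 -0.376  0.011] 0.6
top nut_a [ 0.532 -0.236  0.158] 0.82
top nut_a [ 0.543 -0.168  0.163] 0.8
[ 0.58680844 -0.07961914  0.26438334]
```

View pics/e.png

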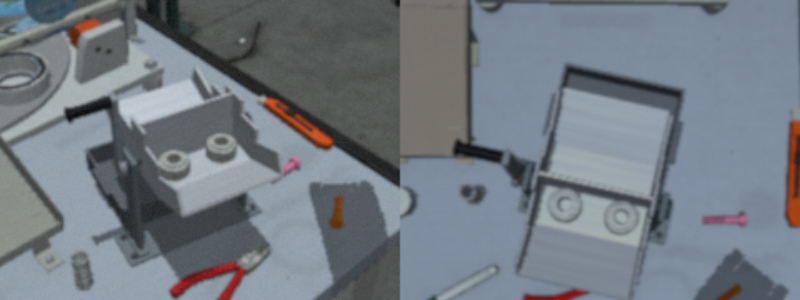

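The hopper is level, both nuts are in their bay and the bolts are hidden under the hopper. A dark mark at (105,238) in the left half needs checking: it could be a shadow or a bolt.

```bash
python3 - <<'E'
from h import *
p=camera("scene");X=cloud(p)
u,v=150+int(105*.6),120+int(238*.6)
for dv in(-6,-3,0,3):print(X[v+dv,u-6:u+7:3].round(3).tolist())
p=camera("wrist")
for d in boxes_of("bolt_a",p):print(d['position'],d['conf'])
cv2.imwrite('pics/f.png',p['img'][...,::-1])
E
```

```text
[[0.641, -0.099, 0.003], [0.638, -0.106, 0.0], [0.632, -0.11, 0.002], [0.63, -0.117, -0.001], [0.626, -0.123, -0.001]]
[[0.635, -0.095, 0.001], [0.63, -0.1, 0.001], [0.626, -0.106, -0.0], [0.622, -0.112, -0.001], [0.617, -0.117, -0.0]]
[[0.629, -0.091, -0.001], [0.625, -0.096, -0.003], [0.619, -0.101, -0.001], [0.613, -0.106, 0.001], [0.604, -0.109, 0.007]]
[[0.621, -0.085, -0.001], [0.617, -0.091, -0.001], [0.612, -0.096, -0.001], [0.607, -0.101, -0.0], [0.602, -0.107, -0.001]]
[0.5441, -0.3881, 0.0088] 0.88
[0.4305, -0.3739, 0.0153] 0.73
[0.6327, -0.2855, 0.0161] 0.57
[0.6606, -0.2932, 0.0151] 0.49
```

View pics/f.png

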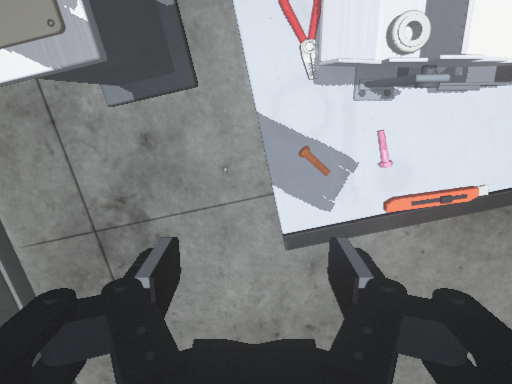

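The mark lies at z = 0, so it is only a shadow. The networks still find two bolts at (0.63–0.66, -0.29), which is inside the tray.

```bash
python3 -c "
from workcell import *
print(ticket.hand_in())"
```

```text
the job is handed in; nothing more can be done
None
```

I handed the job in: the cameras put both bolts in the catch tray and both nuts in their bay, with the hopper back level and the gripper clear; the hand-in returned no verdict.

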